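Reset the batch counter with the reset pin

ROBOT

A 6-joint arm with a two-finger parallel gripper is mounted at the origin on the work surface. World frame = base frame: x ahead of the robot, y to its left, z up, the work surface at z = 0. Lengths are in m, angles in rad, forces in N, time in s.
With the tool pointing down it reaches from about 0.275 to 0.875 m from the base axis. Payload 12.5 kg.
Tool frame: the origin (TCP) lies between the finger pads; the fingertips stand 25 mm ahead of it and the grasp point (between the pads) lies 6 mm ahead of it (robot.nose_length is the z of the fingertips in the tool frame, in m); z points along the fingers, x is the direction in which the jaws open and shut, and the axes are right-handed (so a half turn about z gives the same grasp; the last joint's range is limited). The gripper opens to 85 mm and grips with 20 to 120 N. Pads are 22 mm wide; open, the fingers measure 114 mm over their backs; the gripper's body (76 mm by 85 mm) begins 54 mm behind the grasp point. The pads swing forward as they close: fully open they stand 13 mm farther back than shut.
Start: joints at [1.198, 0.351, 1.652, -0, 1.139, -0.085], TCP at [0.156, 0.527, 0.256] pointing down, gripper open.
Joint ranges: [-2.75, 2.75], [-0.79, 2.1], [0.01, 2.65], [-1.57, 4.71], [0.07, 3.14], [-2.87, 2.87]. Speed limits (rad/s): [2.22, 2.22, 2.79, 3.14, 3.14, 3.14].

INTERFACE

Orientations are given as a rotation vector (axis times angle).
In Python, from rig import sensors, imaging, job, spotter, robot gives the robot as it stands. The module is installed in compiled form; this text tells all that it offers.
- The arm moves only by the tool play_rows, never from a script. Its argument "moves" is a list of rows, each an object of numbers: "wx", "wy", "wz": the turn, a rotation vector about the tool's x, y, z in rad; "tx", "ty", "tz": the shift along the tool's x, y, z in cm; "gripper": the opening, from 0 (shut) to 1 (fully open). In form: [{"wx": .., "wy": .., "wz": .., "tx": .., "ty": .., "tz": .., "gripper": ..}, ...]. A call has 1 to 20 rows; each row shifts and turns the commanded pose from where the row before left it, along the tool's axes as they then stand; what a row does not reach is not made up. A row lasts 1/12 s, in which the tool goes at most 41.7 mm and 7.16 degrees, less where a joint would pass 70% of its speed; a pose out of reach is approached as far as the arm can. A call is refused whole if a number of a shift passes 4.17 or a number of a turn 0.125, either way. A call with a gripper value outside its range is refused whole. The fingers move at their own pace and stop on an object; "newtons" is the grip in N (left out, the last holds). Time passes only in rows, so rows that do not move let the fingers close. It gives the time, the measured TCP pose, the force and the opening at its end, in the units of the state.
- sensors.read_state(): the state, without advancing time (a new reading comes with each control period).
- imaging.grab_frame(name): name is "scene" or "top"; returns the picture (384x512x3 uint8, red, green, blue); there is no depth.
- imaging.calibration(name): a dict with "fx", "fy", "cx", "cy" (pixels), "D" ([k1, k2, p1, p2, k3] as OpenCV has them; the pictures are not rectified), "origin" and "orientation" of the camera in the world. Camera axes: x right, y down, z forward; pixel columns grow to the right and rows downward; lengths in m; the calibration is good to about 2 mm. A picture is of the moment at which its call begins. calibration takes no time and is no camera call.
- job.hand_in(): hands the job in, once; it reports no verdict.
Trained networks look in the newest picture that a camera, given by its name, has taken for a name from the list of things; names that differ only in an ending like _2 or _b are one class to them, and where a whole thing is asked for, a point or a joint stands for the part that bears it (a point fixed in the world has none). Each returns a list of dicts, best first, with "score" (0 to 1); they miss things now and then, are a little off and sometimes report something else, mostly with a low value. They report only what shows in the picture. A call takes as long as a camera call. They do not tell look-alikes from the thing itself.
- spotter.find_in(camera, name): "location" ([x, y, z] in m, in the coordinates of the camera as it stood for that picture, good to about 4 mm: the middle of the surface that is visible of it).
- spotter.cut_out(camera, name): "pixels" (384x512 bool, what is visible of it).
- spotter.place_of(camera, name): "location" ([x, y, z] in m, in the coordinates of the camera as it stood for that picture, good to about 4 mm: a listed point, or the origin of a listed thing).
The state is a dict: "clock": time; "q": joint angles; "joint_vel": joint speeds; "tau": joint torques, N m; "position": TCP position; "tool_rot": TCP orientation; "contact_force": force on the tool from outside, world axes, zero at the start; "moment": the same for the moment, N m; "opening": finger opening in m.
Only numpy, scipy, OpenCV 4.12 (cv2) and the standard library are available. Lean on these libraries where they do the work, as an engineer would, in place of code of your own. Each camera call takes 0.05 s, during which the arm holds its last target. There are 200 camera calls.

TASK

Reset the batch counter: slide its shutter fully open, draw the reset pin (the tool with the square wooden handle) up out of the tool rack, then reach its steel rod down through the aperture in the counter's top and push the recessed button fully down. Finish while still gripping the pin and holding the button down with it. Leave the shutter open and the other things on the table where they stand.

Things in the scene. Friction and masses are not known exactly. Their poses are not given: they have to be found in the camera images.
- counter: the batch counter: a fixed grey metal box 150 x 220 x 80 mm (x, y, z), origin at the centre of its underside, z up. On its flat top: a black display block 16 mm high along the far side (from x = 23 mm on), and the aperture under its slide shutter. The shutter's two rails rise 7 mm above the top, 16 to 25 mm to either side of the aperture in x
- aperture (a point): centre of the round 18 mm aperture in the counter's top, level with the top, 80 mm above the table, at x = -30, y = -50 mm of the counter. Axes are the counter's: z up, y the way the shutter opens. The top is 6 mm thick; the button's face lies 30 mm below its upper surface
- shutter (a joint): steel slide shutter on the counter's top: 0 covers the aperture, 0.05 m is fully open (end stop). It slides along the counter's +y and stays where left; about 1.5 N of friction. Its plate, 38 x 50 mm (x, y), has its upper side 4 mm above the top; shut, it reaches from 18 mm on the -y side of the aperture's centre to 32 mm on the +y side
- shutter_grip (a point): centre of the shutter's upright black fin: 14 mm thick in the sliding direction (y), 30 mm wide in x, its upper edge 38 mm above the counter's top. This point is 26 mm above the top and, when shut, 20 mm along +y from the aperture's centre. It moves with the shutter; axes as the counter's
- reset_button (a joint): recessed grey round button, 24 mm wide, under the aperture: 0 up, 0.006 m fully down; spring-loaded, about 2 N at the start and 5 N fully down; it springs back up if let go
- pin_handle (a point): centre of the reset pin's square wooden handle, 26 x 26 mm and 50 mm tall (flat faces square to this frame's x and y, z up along the pin). Below it a steel rod 8 mm thick runs 55 mm down. The pin weighs about 60 g and stands loosely upright in one of the rack's two holes, the handle resting on the rack's top
- pin_tip (a point): lower end of the pin's steel rod, on its axis, 80 mm below the handle's centre
- rack: fixed wooden block 140 x 70 x 60 mm (x, y, z) with two upright 15 mm through holes 37.5 mm either side of its centre along its x. The pin and the stub gauge stand in them, either way round. Origin at the centre of the underside, z up
- gauge_center (a point): stub gauge with a round turned knob (50 mm tall, up to 34 mm thick) in the other hole of the rack, its steel stub 13 mm thick and only 22 mm long; a bystander, too short to reach the button. The point is the centre of the knob
- cone_a_center (a point): brown paper cone, 52 mm wide at the foot and 96 mm tall, standing beyond the rack; bystander. The point is on its axis 45 mm up
- cone_b_center (a point): red paper cone, same size, standing beyond the counter; bystander. The point is on its axis 45 mm up
- cone_c_center (a point): red paper cone, same size, standing on the robot's side of the counter; bystander. The point is on its axis 45 mm up
- discs_center (a point): stack of card discs, 48 mm wide and 24 mm tall, on the table on the robot's side of the rack; bystander. The point is its centre
Mind the look-alikes: they are no part of the job. Leave any pink or turquoise look-alike of the part that bears pin_handle alone.

How it is judged:
On the way, in this order (a step that is already met when the one before it is completed fails the run):
1. the shutter is fully open (value of joint shutter above 0.043 m), for 0.2 s.
2. the pin is drawn up out of the rack (height (world z) of pin_tip above 0.063 m), for 0.1 s.
3. the pin's tip is through the aperture (z of pin_tip in the frame of aperture below -0.008 m and horizontal distance between pin_tip and aperture below 0.011 m), for 0.05 s.
4. the pin pushes the button down (value of joint reset_button above 0.0045 m and contact force between pin and reset_button above 2.5 N), for 0.2 s.
At the end, for the whole second after the job is handed in: at the end and through the second after it the gripper still grips the pin (over 1.5 N), the pin's tip is through the aperture (over 20 mm deep, within 11 mm of its axis) and presses the button (over 2.5 N) at least 4.5 of its 6 mm down, and the shutter is open at least 43 of its 50 mm (all of step 4 and z of pin_tip in the frame of aperture below -0.02 m and horizontal distance between pin_tip and aperture below 0.011 m and value of joint shutter above 0.043 m and contact force between the fingers and pin above 1.5 N); the arm keeps its last pose, push and grip.
It fails at once if another thing on the table is moved by over 30 mm or knocked over (distance of any of gauge_center, cone_a_center, cone_b_center, cone_c_center, discs_center from where it was at the start of the episode above 0.03 m).
It also fails if it takes over 54 s, if anything falls off the work surface, if the arm or the gripper's body presses on something with over 40 N, if the wrist force passes 120 N, or if a joint passes its speed limit or range.

## Working session

There is one attempt and no reset: what is moved stays moved. The work goes in short steps, Python scripts to look and compute and a tool call to move; the robot and the scene stay as the last step left them, time stands still between calls to the robot, and variables do not carry over. Pictures are saved under pics/ and viewed, about 8 in all and at most 12, crops included, and the job is handed in when it is done.

Besides the shell and the picture viewer there is one more tool, called after "Call:" in YAML: its name, and indented under it one key for each argument. play_rows: Moves the arm, as the interface text tells. Its arguments: {"type":"object","properties":{"moves":{"type":"array"},"newtons":{"type":"number"}},"required":["moves"]}

```bash
mkdir -p pics
cat > h.py <<'E'
import numpy as np, cv2
from scipy.spatial.transform import Rotation as R
from rig import sensors, imaging, job, spotter, robot
def cal(n):
    c=imaging.calibration(n); o=np.array(c['orientation'],float)
    Rm=R.from_rotvec(o).as_matrix() if o.size==3 else o.reshape(3,3)
    return c,Rm,np.array(c['origin'])
def w(n,p): c,Rm,o=cal(n); return Rm@np.array(p)+o
def K(c): return np.array([[c['fx'],0,c['cx']],[0,c['fy'],c['cy']],[0,0,1]])
def proj(n,P):
    c,Rm,o=cal(n); p=(np.atleast_2d(P)-o)@Rm
    return cv2.projectPoints(p,np.zeros(3),np.zeros(3),K(c),np.array(c['D'],float))[0][:,0]
def ray(n,uv,z):
    c,Rm,o=cal(n); q=cv2.undistortPoints(np.array(uv,float).reshape(-1,1,2),K(c),np.array(c['D'],float))[:,0]
    d=np.c_[q,np.ones(len(q))]@Rm.T
    return o+d*((z-o[2])/d[:,2])[:,None]
def grab(n,f=None):
    im=imaging.grab_frame(n)
    if f: cv2.imwrite('pics/'+f,im[:,:,::-1])
    return im
E
python3 - <<'E'
from h import *
np.set_printoptions(precision=4,suppress=True)
a=grab('scene');b=grab('top')
cv2.imwrite('pics/a.png',np.r_[a,b][:,:,::-1]); cv2.imwrite('pics/s.png',a[:,:,::-1]);cv2.imwrite('pics/t.png',b[:,:,::-1])
for n in('scene','top'):
    print(n,cal(n)[2],cal(n)[1][:,2])
    for t in ['counter','aperture','shutter_grip','pin_handle','rack','gauge_center','cone_a_center','discs_center']:
        print(t,[(round(d['score'],2),w(n,d['location']),proj(n,w(n,d['location']))[0].round()) for d in spotter.place_of(n,t)[:4]])
s=sensors.read_state();print(s, robot.nose_length)
E
```

```text
scene [ 1.2259 -0.3052  0.583 ] [-0.7786  0.321  -0.5393]
counter [(0.97, array([ 0.5377, -0.2038,  0.0012]), array([170., 248.])), (0.46, array([ 0.5081, -0.2293,  0.1039]), array([147., 201.]))]
aperture [(0.85, array([ 0.506 , -0.2568,  0.0804]), array([134., 214.]))]
shutter_grip []
pin_handle [(0.9, array([0.5538, 0.2512, 0.079 ]), array([369., 170.])), (0.82, array([0.5813, 0.0361, 0.0808]), array([288., 199.])), (0.61, array([0.5529, 0.1462, 0.0847]), array([329., 178.]))]
rack [(0.81, array([ 0.589 ,  0.1537, -0.0014]), array([337., 219.]))]
gauge_center []
cone_a_center [(0.97, array([0.7162, 0.1543, 0.0479]), array([375., 235.]))]
discs_center [(0.57, array([0.4838, 0.141 , 0.0107]), array([309., 191.]))]
top [ 0.5269 -0.0272  0.8332] [ 0.075  -0.0003 -0.9972]
counter [(0.96, array([ 0.5403, -0.2046,  0.0002]), array([332., 224.]))]
aperture [(0.97, array([ 0.5034, -0.2548,  0.0792]), array([362., 241.]))]
shutter_grip [(0.71, array([ 0.5086, -0.2322,  0.107 ]), array([356., 239.]))]
pin_handle [(0.57, array([0.5564, 0.2516, 0.0816]), array([130., 212.])), (0.55, array([0.5
[... 227 characters left out ...]
, array([176., 179.]))]
cone_a_center [(0.55, array([0.7143, 0.1609, 0.0447]), array([178., 145.])), (0.22, array([ 0.4286, -0.1505,  0.0455]), array([312., 273.]))]
discs_center [(0.56, array([0.4857, 0.1401, 0.0148]), array([186., 244.]))]
{'clock': 0.9, 'q': array([ 1.1984,  0.3507,  1.6518, -0.    ,  1.1391, -0.0846]), 'joint_vel': array([-0.0018, -0.0005,  0.0008,  0.0009, -0.0014, -0.0023]), 'tau': array([  0.0009, -50.6014, -29.1643,   0.0001,   0.0007,   0.    ]), 'position': array([0.1561, 0.5274, 0.2563]), 'tool_rot': array([-2.517, -1.88 , -0.   ]), 'contact_force': array([-0.4186, -0.7838, -0.7245]), 'moment': array([0.0596, 0.0469, 0.043 ]), 'opening': 0.08574716918143592} 0.025
```

View pics/s.png

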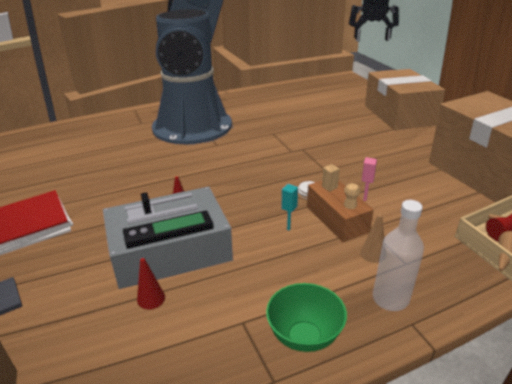

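View pics/t.png

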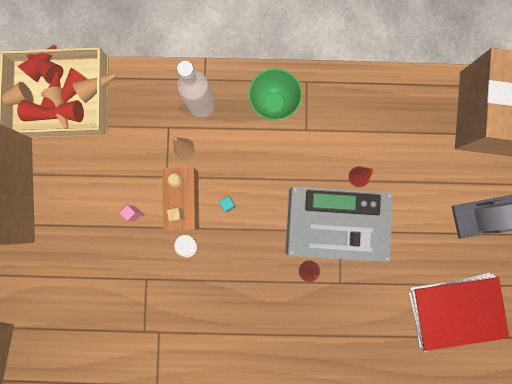

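The scene view shows the counter at the left, its fin around (146,203). The wooden pin (square) is at (331,178) in the rack, with the round gauge knob at (352,195). The turquoise (290,195) and pink (369,170) pins are look-alikes. In the top view the pin handle is at (174,215) and the fin at (355,239). Next I'll get yaws from enlarged crops.

Run:
```python
from h import *
np.set_printoptions(precision=4,suppress=True)
b=cv2.imread('pics/t.png')
A=cv2.resize(b[180:270,278:400],None,fx=6,fy=6,interpolation=cv2.INTER_CUBIC)[:540,:732]
B=cv2.resize(b[150:260,150:240],None,fx=5,fy=5,interpolation=cv2.INTER_CUBIC)
cv2.imwrite('pics/c1.png',A)
cv2.imwrite('pics/c2.png',B)
grab('top')
for t,z in [('shutter_grip',.118),('pin_handle',.11),('counter',.08),('rack',.06)]:
    for d in spotter.cut_out('top',t)[:3]:
        m=d['pixels'].astype(np.uint8); ys,xs=np.nonzero(m)
        c=max(cv2.findContours(m,0,2)[0],key=cv2.contourArea)[:,0]
        P=ray('top',c,z)[:,:2]
        print(t,round(d['score'],2),m.sum(),(xs.min(),xs.max(),ys.min(),ys.max()),cv2.minAreaRect((P*1000).astype(np.float32)))
```

```text
shutter_grip 0.61 316 (np.int64(347), np.int64(369), np.int64(232), np.int64(246)) ((508.0932312011719, -234.16519165039062), (28.658597946166992, 45.85066223144531), 1.0191872119903564)
pin_handle 0.67 167 (np.int64(221), np.int64(235), np.int64(197), np.int64(211)) ((573.8312377929688, 35.991416931152344), (31.148515701293945, 26.52507781982422), 46.210533142089844)
pin_handle 0.57 208 (np.int64(167), np.int64(184), np.int64(207), np.int64(220)) ((553.3648681640625, 144.5591583251953), (27.13080596923828, 35.792762756347656), 1.1696869134902954)
counter 0.66 7166 (np.int64(286), np.int64(391), np.int64(187), np.int64(261)) ((540.2955932617188, -203.50006103515625), (225.65350341796875, 150.57070922851562), 87.3479232788086)
counter 0.52 213 (np.int64(167), np.int64(184), np.int64(207), np.int64(220)) ((554.4635009765625, 151.68368530273438), (28.25628662109375, 37.277652740478516), 1.169388771057129)
counter 0.34 1897 (np.int64(162), np.int64(199), np.int64(167), np.int64(229)) ((589.0270385742188, 142.77505493164062), (137.02395629882812, 80.09280395507812), 2.9975414276123047)
rack 0.65 1688 (np.int64(163), np.int64(198), np.int64(167), np.int64(229)) ((590.40478515625, 146.76419067382812), (139.2623291015625, 78.90872955322266), 1.8980002403259277)
```

View pics/c1.png

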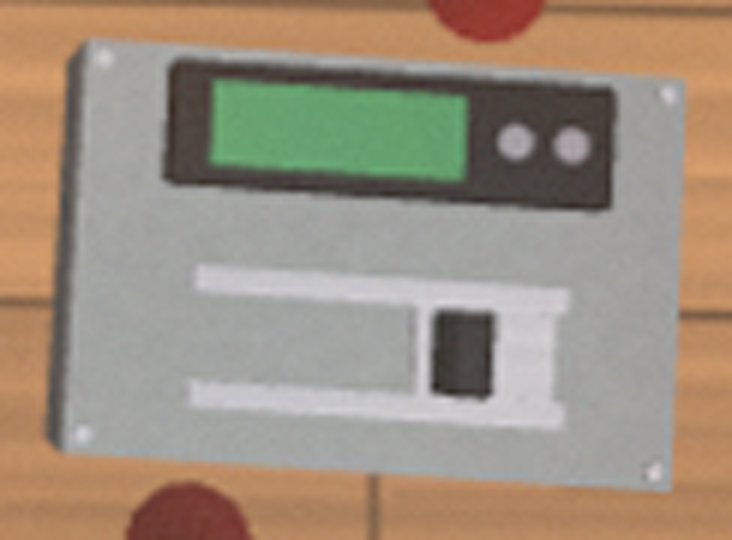

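View pics/c2.png

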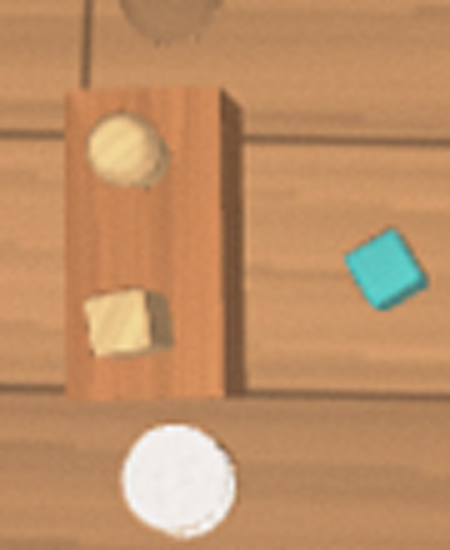

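The counter crop shows the screws at (105,57), (668,95), (655,471) and (84,433), and the shutter is shut. The rack crop shows the handle top at (85,298), (147,289), (154,350) and (94,357), turned slightly, with the discs to its near side.

Run:
```python
from h import *
np.set_printoptions(precision=4,suppress=True)
f=lambda p,s,o:(np.array(p)+.5)/s-.5+o
C=ray('top',f([(105,57),(668,95),(655,471),(84,433)],6,[278,180]),.08)
d=C[0]-C[1]+C[3]-C[2]; yaw=np.arctan2(-d[0],d[1]); print('screws',C[:,:2],'yaw',yaw)
rail=ray('top',f([(195,277),(570,301),(190,393),(563,415)],6,[278,180]),.087); d=rail[0]-rail[1]+rail[2]-rail[3]; print('railyaw',np.arctan2(-d[0],d[1]))
c=C.mean(0); Rz=R.from_euler('z',yaw).as_matrix()
print('centre',c,'ap',c+Rz@[-.03,-.05,0],'fin',c+Rz@[-.03,-.03,.026])
F=ray('top',f([(432,310),(496,312),(492,398),(432,395)],6,[278,180]),.118);print('fin top~',F.mean(0),F)
H=ray('top',f([(85,298),(147,289),(154,350),(94,357)],5,[150,150]),.11)
e=[H[1]-H[0],H[2]-H[3],H[3]-H[0],H[2]-H[1]];print('H',H[:,:2],H.mean(0),[(np.degrees(np.arctan2(v[1],v[0])),np.linalg.norm(v)) for v in e])
Q=ray('top',f([(65,88),(220,88),(225,397),(66,397)],5,[150,150]),.06);print('rack',Q[:,:2],Q.mean(0))
for n in('scene','top'):
  for t in('discs_center','cone_c_center','cone_b_center'):
    print(n,t,[(round(x['score'],2),w(n,x['location'])) for x in spotter.place_of(n,t)[:3]])
s=sensors.read_state();print(s['clock'],R.from_rotvec(s['tool_rot']).as_matrix())
```

```text
screws [[ 0.6129 -0.1074]
 [ 0.6032 -0.3132]
 [ 0.4671 -0.3075]
 [ 0.477  -0.1015]] yaw -0.0476285233911928
railyaw -0.04250676078802876
centre [ 0.5401 -0.2074  0.08  ] ap [ 0.5077 -0.2559  0.08  ] fin [ 0.5087 -0.2359  0.106 ]
fin top~ [ 0.5089 -0.2274  0.118 ] [[ 0.5236 -0.2167  0.118 ]
 [ 0.5233 -0.2387  0.118 ]
 [ 0.494  -0.2373  0.118 ]
 [ 0.4946 -0.2167  0.118 ]]
H [[0.5619 0.1635]
 [0.5662 0.1377]
 [0.5408 0.1338]
 [0.5374 0.1588]] [0.5516 0.1485 0.11  ] [(np.float64(-80.577498815529), np.float64(0.026168281627928832)), (np.float64(-82.18511483133945), np.float64(0.025178628925201275)), (np.float64(-169.10283531839292), np.float64(0.024973368703865555)), (np.float64(-171.37395424344703), np.float64(0.02567395218877417))]
rack [[0.6589 0.1895]
 [0.6602 0.1195]
 [0.5216 0.1126]
 [0.5201 0.1834]] [0.5902 0.1513 0.06  ]
scene discs_center [(0.57, array([0.4838, 0.141 , 0.0107]))]
scene cone_c_center [(0.48, array([ 0.4227, -0.1519,  0.0431]))]
scene cone_b_center [(0.64, array([ 0.5391, -0.2068,  0.0015])), (0.6, array([ 0.6556, -0.2703,  0.049 ]))]
top discs_center [(0.94, array([0.4824, 0.1425, 0.0135]))]
top cone_c_center []
top cone_b_center [(0.56, array([ 0.658 , -0.2677,  0.0478]))]
1.45 [[ 0.2839  0.9589 -0.    ]
 [ 0.9589 -0.2839  0.    ]
 [ 0.     -0.     -1.    ]]
```

Call:
play_rows:
  moves:
    - {"wz":-0.12}
    - {"wz":-0.12}
    - {"tx":-3.5,"ty":1.8}
    - {"tx":-3.5,"ty":1.8}
    - {"tx":-3.5,"ty":1.8}
    - {"tx":-3.5,"ty":1.8}
    - {"tx":-3.5,"ty":1.8}
    - {"tx":-3.5,"ty":1.8}
    - {"tx":-3.5,"ty":1.8}
    - {"tx":-3.5,"ty":1.8}
    - {"tx":-3.5,"ty":1.8}
    - {"tx":-3.5,"ty":1.8}
    - {"tx":-3.5,"ty":1.8}
    - {"tx":-3.5,"ty":1.8}
    - {"tx":-3.5,"ty":1.8}
    - {"tx":-3.5,"ty":1.8}
    - {"tx":-3.5,"ty":1.8}
    - {"tx":-3.5,"ty":1.8}
    - {"tx":-3.5,"ty":1.8}
    - {"tx":-3.5,"ty":1.8}
  newtons: 20

```text
$.moves[0]: bad value
```

```bash
cat > go.py <<'E'
import sys
from h import *
x,y,z,yaw=map(float,sys.argv[1:5])  # target TCP, jaw yaw deg
s=sensors.read_state(); M=R.from_rotvec(s['tool_rot']).as_matrix()
cur=np.degrees(np.arctan2(M[1,0],M[0,0]))
a=np.radians(yaw); T=np.array([[np.cos(a),np.sin(a),0],[np.sin(a),-np.cos(a),0],[0,0,-1]]).T
D=R.from_euler('z',0)
print('clock',s['clock'],'pos',s['position'].round(4),'yaw',cur.round(2),'tilt',M[:,2].round(4),'F',s['contact_force'].round(1),'open',round(s['opening'],4))
print('wz total',np.radians(cur-yaw).round(3),'then cm',(100*(T@(np.array([x,y,z])-s['position']))).round(2))
E
python3 go.py 0.5087 -0.2345 0.14 87.3
```

```text
clock 1.45 pos [0.1561 0.5274 0.2563] yaw 73.51 tilt [-0.  0. -1.] F [ 0.5 -0.5  0.4] open 0.0853
wz total -0.241 then cm [-74.44  38.81  11.63]
```

Call:
play_rows:
  moves:
    - {"wx":0,"wy":0,"wz":-0.12,"tx":0,"ty":0,"tz":0,"gripper":1}
    - {"wx":0,"wy":0,"wz":-0.12,"tx":0,"ty":0,"tz":0,"gripper":1}
    - {"wx":0,"wy":0,"wz":0,"tx":-3.5,"ty":1.8,"tz":0,"gripper":1}
    - {"wx":0,"wy":0,"wz":0,"tx":-3.5,"ty":1.8,"tz":0,"gripper":1}
    - {"wx":0,"wy":0,"wz":0,"tx":-3.5,"ty":1.8,"tz":0,"gripper":1}
    - {"wx":0,"wy":0,"wz":0,"tx":-3.5,"ty":1.8,"tz":0,"gripper":1}
    - {"wx":0,"wy":0,"wz":0,"tx":-3.5,"ty":1.8,"tz":0,"gripper":1}
    - {"wx":0,"wy":0,"wz":0,"tx":-3.5,"ty":1.8,"tz":0,"gripper":1}
    - {"wx":0,"wy":0,"wz":0,"tx":-3.5,"ty":1.8,"tz":0,"gripper":1}
    - {"wx":0,"wy":0,"wz":0,"tx":-3.5,"ty":1.8,"tz":0,"gripper":1}
    - {"wx":0,"wy":0,"wz":0,"tx":-3.5,"ty":1.8,"tz":0,"gripper":1}
    - {"wx":0,"wy":0,"wz":0,"tx":-3.5,"ty":1.8,"tz":0,"gripper":1}
    - {"wx":0,"wy":0,"wz":0,"tx":-3.5,"ty":1.8,"tz":0,"gripper":1}
    - {"wx":0,"wy":0,"wz":0,"tx":-3.5,"ty":1.8,"tz":0,"gripper":1}
    - {"wx":0,"wy":0,"wz":0,"tx":-3.5,"ty":1.8,"tz":0,"gripper":1}
    - {"wx":0,"wy":0,"wz":0,"tx":-3.5,"ty":1.8,"tz":0,"gripper":1}
    - {"wx":0,"wy":0,"wz":0,"tx":-3.5,"ty":1.8,"tz":0,"gripper":1}
    - {"wx":0,"wy":0,"wz":0,"tx":-3.5,"ty":1.8,"tz":0,"gripper":1}
    - {"wx":0,"wy":0,"wz":0,"tx":-3.5,"ty":1.8,"tz":0,"gripper":1}
    - {"wx":0,"wy":0,"wz":0,"tx":-3.5,"ty":1.8,"tz":0,"gripper":1}
  newtons: 20

```text
clock: 3.12
position: [0.45, -0.1196, 0.2564]
tool_rot: [2.274, 2.167, 0.0]
contact_force: [0.9, 0.1, -0.3]
opening: 0.0851
```

```bash
python3 go.py 0.5087 -0.2345 0.118 87.3
```

```text
clock 3.1167 pos [ 0.45   -0.1196  0.2564] yaw 87.24 tilt [ 5.e-04 -1.e-04 -1.e+00] F [ 0.9  0.1 -0.3] open 0.0851
wz total -0.001 then cm [-11.21   6.4   13.84]
```

Call:
play_rows:
  moves:
    - {"wx":0,"wy":0,"wz":0,"tx":-2.8,"ty":1.6,"tz":0,"gripper":1}
    - {"wx":0,"wy":0,"wz":0,"tx":-2.8,"ty":1.6,"tz":0,"gripper":1}
    - {"wx":0,"wy":0,"wz":0,"tx":-2.8,"ty":1.6,"tz":0,"gripper":0.8}
    - {"wx":0,"wy":0,"wz":0,"tx":-2.8,"ty":1.6,"tz":0,"gripper":0.8}
    - {"wx":0,"wy":0,"wz":0,"tx":0,"ty":0,"tz":2.7,"gripper":0.7}
    - {"wx":0,"wy":0,"wz":0,"tx":0,"ty":0,"tz":2.7,"gripper":0.7}
    - {"wx":0,"wy":0,"wz":0,"tx":0,"ty":0,"tz":2.7,"gripper":0.7}
    - {"wx":0,"wy":0,"wz":0,"tx":0,"ty":0,"tz":1.4,"gripper":0.7}
    - {"wx":0,"wy":0,"wz":0,"tx":0,"ty":0,"tz":0,"gripper":0.7}
    - {"wx":0,"wy":0,"wz":0,"tx":0,"ty":0,"tz":0,"gripper":0.7}

```text
clock: 3.95
position: [0.5081, -0.2323, 0.1612]
tool_rot: [-2.273, -2.167, 0.0]
contact_force: [0.0, 1.0, 0.5]
opening: 0.0601
```

```bash
python3 go.py 0.5087 -0.2345 0.118 87.3
python3 - <<'E'
from h import *
a=grab('top');b=grab('scene')
f=lambda i:cv2.resize(i,(400,400),interpolation=cv2.INTER_CUBIC)
cv2.imwrite('pics/d.png',np.c_[f(a[180:280,300:400]),f(b[140:290,80:230])][:,:,::-1])
E
```

```text
clock 3.95 pos [ 0.5081 -0.2323  0.1612] yaw 87.26 tilt [-8.e-04  5.e-04 -1.e+00] F [0.  1.  0.5] open 0.0601
wz total -0.001 then cm [-0.22  0.07  4.32]Traceback (most recent call last):
  File "<stdin>", line 4, in <module>
cv2.error: OpenCV(4.12.0) /io/opencv/modules/imgcodecs/src/loadsave.cpp:1058: error: (-215:Assertion failed) image.channels() == 1 || image.channels() == 3 || image.channels() == 4 in function 'imwrite_'
```

Run:
```python
from h import *
a=grab('top');b=grab('scene')
f=lambda i:cv2.resize(i,(400,400),interpolation=cv2.INTER_CUBIC)
cv2.imwrite('pics/d.png',np.hstack([f(a[180:280,300:400]),f(b[140:290,80:230])])[:,:,::-1])
```

```text
(no output)
```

View pics/d.png

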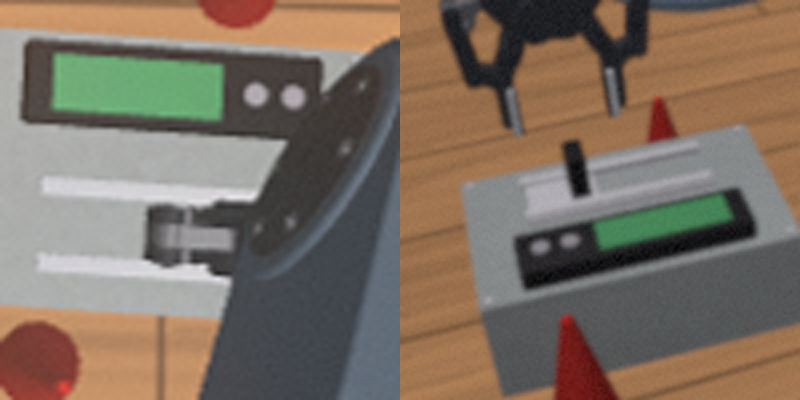

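The right half shows the open fingers straddling the fin from above, with the fin at about (577,165) between the tips at (513,125) and (617,105). I'll lower, grip and slide.

Call:
play_rows:
  moves:
    - {"wx":0,"wy":0,"wz":0,"tx":-0.2,"ty":0,"tz":1.5,"gripper":0.7}
    - {"wx":0,"wy":0,"wz":0,"tx":0,"ty":0,"tz":1.5,"gripper":0.7}
    - {"wx":0,"wy":0,"wz":0,"tx":0,"ty":0,"tz":1.2,"gripper":0.7}
    - {"wx":0,"wy":0,"wz":0,"tx":0,"ty":0,"tz":0,"gripper":0}
    - {"wx":0,"wy":0,"wz":0,"tx":0,"ty":0,"tz":0,"gripper":0}
    - {"wx":0,"wy":0,"wz":0,"tx":0,"ty":0,"tz":0,"gripper":0}
    - {"wx":0,"wy":0,"wz":0,"tx":0,"ty":0,"tz":0,"gripper":0}
    - {"wx":0,"wy":0,"wz":0,"tx":0,"ty":0,"tz":0,"gripper":0}
    - {"wx":0,"wy":0,"wz":0,"tx":0,"ty":0,"tz":0,"gripper":0}
    - {"wx":0,"wy":0,"wz":0,"tx":0,"ty":0,"tz":0,"gripper":0}
  newtons: 20

```text
clock: 4.98
position: [0.5086, -0.2345, 0.1203]
tool_rot: [2.273, 2.167, 0.001]
contact_force: [-0.4, 1.6, 7.3]
opening: 0.0137
```

Call:
play_rows:
  moves:
    - {"wx":0,"wy":0,"wz":0,"tx":0.7,"ty":0,"tz":0,"gripper":0}
    - {"wx":0,"wy":0,"wz":0,"tx":0.7,"ty":0,"tz":0,"gripper":0}
    - {"wx":0,"wy":0,"wz":0,"tx":0.7,"ty":0,"tz":0,"gripper":0}
    - {"wx":0,"wy":0,"wz":0,"tx":0.7,"ty":0,"tz":0,"gripper":0}
    - {"wx":0,"wy":0,"wz":0,"tx":0.7,"ty":0,"tz":0,"gripper":0}
    - {"wx":0,"wy":0,"wz":0,"tx":0.7,"ty":0,"tz":0,"gripper":0}
    - {"wx":0,"wy":0,"wz":0,"tx":0.6,"ty":0,"tz":0,"gripper":0}
    - {"wx":0,"wy":0,"wz":0,"tx":0.2,"ty":0,"tz":0,"gripper":0}
    - {"wx":0,"wy":0,"wz":0,"tx":0,"ty":0,"tz":0,"gripper":0}
    - {"wx":0,"wy":0,"wz":0,"tx":0,"ty":0,"tz":0,"gripper":0}

```text
clock: 5.82
position: [0.5108, -0.1853, 0.1202]
tool_rot: [2.272, 2.167, -0.001]
contact_force: [-1.9, -4.9, 5.6]
opening: 0.0137
```

Call:
play_rows:
  moves:
    - {"wx":0,"wy":0,"wz":0,"tx":0.1,"ty":0,"tz":0,"gripper":0}
    - {"wx":0,"wy":0,"wz":0,"tx":0,"ty":0,"tz":0,"gripper":0}
    - {"wx":0,"wy":0,"wz":0,"tx":0,"ty":0,"tz":0,"gripper":0}

```text
clock: 6.07
position: [0.5108, -0.1851, 0.1202]
tool_rot: [2.271, 2.166, -0.002]
contact_force: [-3.8, -11.8, 3.2]
opening: 0.0139
```

Call:
play_rows:
  moves:
    - {"wx":0,"wy":0,"wz":0,"tx":-0.1,"ty":0,"tz":0,"gripper":0.6}
    - {"wx":0,"wy":0,"wz":0,"tx":0,"ty":0,"tz":0,"gripper":0.6}
    - {"wx":0,"wy":0,"wz":0,"tx":0,"ty":0,"tz":0,"gripper":0.6}
    - {"wx":0,"wy":0,"wz":0,"tx":0,"ty":0,"tz":0,"gripper":0.6}
    - {"wx":0,"wy":0,"wz":0,"tx":0,"ty":0,"tz":0,"gripper":0.6}
    - {"wx":0,"wy":0,"wz":0,"tx":0,"ty":0,"tz":-1.5,"gripper":0.8}
    - {"wx":0,"wy":0,"wz":0,"tx":0,"ty":0,"tz":-3,"gripper":0.8}
    - {"wx":0,"wy":0,"wz":0,"tx":0,"ty":0,"tz":-3.5,"gripper":0.8}
    - {"wx":0,"wy":0,"wz":0,"tx":0,"ty":0,"tz":0,"gripper":0.8}

```text
clock: 6.82
position: [0.5128, -0.1852, 0.2051]
tool_rot: [2.268, 2.163, 0.005]
contact_force: [0.5, -0.1, 0.8]
opening: 0.0681
```

```bash
python3 go.py 0.5516 0.1485 0.092 98.6
```

```text
clock 6.8167 pos [ 0.5128 -0.1852  0.2051] yaw 87.28 tilt [ 0.0078 -0.0036 -1.    ] F [ 0.5 -0.1  0.8] open 0.0681
wz total -0.198 then cm [32.42  8.83 11.31]
```

Call:
play_rows:
  moves:
    - {"wx":0,"wy":0,"wz":-0.1,"tx":0,"ty":0,"tz":0,"gripper":0.8}
    - {"wx":0,"wy":0,"wz":-0.1,"tx":0,"ty":0,"tz":0,"gripper":0.8}
    - {"wx":0,"wy":0,"wz":0,"tx":3.2,"ty":0.9,"tz":0,"gripper":0.8}
    - {"wx":0,"wy":0,"wz":0,"tx":3.2,"ty":0.9,"tz":0,"gripper":0.8}
    - {"wx":0,"wy":0,"wz":0,"tx":3.2,"ty":0.9,"tz":0,"gripper":0.8}
    - {"wx":0,"wy":0,"wz":0,"tx":3.2,"ty":0.9,"tz":0,"gripper":0.8}
    - {"wx":0,"wy":0,"wz":0,"tx":3.2,"ty":0.9,"tz":0,"gripper":0.8}
    - {"wx":0,"wy":0,"wz":0,"tx":3.2,"ty":0.9,"tz":0,"gripper":0.8}
    - {"wx":0,"wy":0,"wz":0,"tx":3.2,"ty":0.9,"tz":0,"gripper":0.8}
    - {"wx":0,"wy":0,"wz":0,"tx":3.2,"ty":0.9,"tz":0,"gripper":0.8}
    - {"wx":0,"wy":0,"wz":0,"tx":3.2,"ty":0.9,"tz":0,"gripper":0.8}
    - {"wx":0,"wy":0,"wz":0,"tx":3.2,"ty":0.9,"tz":0,"gripper":0.8}
    - {"wx":0,"wy":0,"wz":0,"tx":0,"ty":0,"tz":2,"gripper":0.8}
    - {"wx":0,"wy":0,"wz":0,"tx":0,"ty":0,"tz":2,"gripper":0.8}
    - {"wx":0,"wy":0,"wz":0,"tx":0,"ty":0,"tz":0,"gripper":0.8}
    - {"wx":0,"wy":0,"wz":0,"tx":0,"ty":0,"tz":0,"gripper":0.8}

```text
clock: 8.15
position: [0.5505, 0.1456, 0.1588]
tool_rot: [-2.045, -2.383, 0.002]
contact_force: [-0.5, -0.6, 0.2]
opening: 0.0681
```

```bash
python3 go.py 0.5516 0.1485 0.094 98.6
python3 - <<'E'
from h import *
np.set_printoptions(precision=4,suppress=True)
a=grab('top');b=grab('scene')
f=lambda i:cv2.resize(i,(400,400),interpolation=cv2.INTER_CUBIC)
cv2.imwrite('pics/e.png',np.hstack([f(a[190:270,310:390]),f(b[110:250,260:400])])[:,:,::-1])
for n in('top','scene'):
  for t in('aperture','shutter_grip','counter','pin_handle'): print(n,t,[(round(x['score'],2),w(n,x['location'])) for x in spotter.place_of(n,t)[:3]])
E
```

```text
clock 8.15 pos [0.5505 0.1456 0.1588] yaw 98.73 tilt [-1.8e-03 -3.0e-04 -1.0e+00] F [-0.5 -0.6  0.2] open 0.0681
wz total 0.002 then cm [0.27 0.15 6.48]
top aperture [(0.74, array([ 0.5053, -0.252 ,  0.078 ]))]
top shutter_grip [(0.76, array([ 0.5103, -0.1874,  0.1062]))]
top counter [(0.93, array([ 0.5349, -0.2071, -0.0001]))]
top pin_handle [(0.68, array([0.5785, 0.0428, 0.0849]))]
scene aperture [(0.66, array([ 0.5056, -0.2577,  0.0765]))]
scene shutter_grip []
scene counter [(0.78, array([ 0.5421, -0.2051, -0.0023]))]
scene pin_handle [(0.81, array([0.5803, 0.0384, 0.0813])), (0.61, array([0.5513, 0.1487, 0.0845])), (0.6, array([0.5566, 0.2513, 0.0793]))]
```

View pics/e.png

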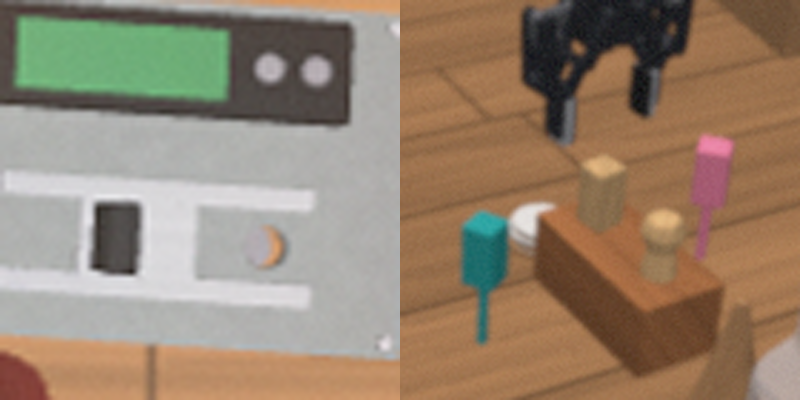

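The left half shows the shutter open and the aperture at (266,246). The right half shows the fingers above and astride the pin handle. Now descend and grip.

Call:
play_rows:
  moves:
    - {"wx":0,"wy":0,"wz":0,"tx":0.3,"ty":0.1,"tz":2,"gripper":0.8}
    - {"wx":0,"wy":0,"wz":0,"tx":0,"ty":0,"tz":2,"gripper":0.8}
    - {"wx":0,"wy":0,"wz":0,"tx":0,"ty":0,"tz":1.5,"gripper":0.8}
    - {"wx":0,"wy":0,"wz":0,"tx":0,"ty":0,"tz":0.9,"gripper":0.8}
    - {"wx":0,"wy":0,"wz":0,"tx":0,"ty":0,"tz":0,"gripper":0}
    - {"wx":0,"wy":0,"wz":0,"tx":0,"ty":0,"tz":0,"gripper":0}
    - {"wx":0,"wy":0,"wz":0,"tx":0,"ty":0,"tz":0,"gripper":0}
    - {"wx":0,"wy":0,"wz":0,"tx":0,"ty":0,"tz":0,"gripper":0}
    - {"wx":0,"wy":0,"wz":0,"tx":0,"ty":0,"tz":0,"gripper":0}
    - {"wx":0,"wy":0,"wz":0,"tx":0,"ty":0,"tz":0,"gripper":0}
    - {"wx":0,"wy":0,"wz":0,"tx":0,"ty":0,"tz":0,"gripper":0}
  newtons: 50

```text
clock: 9.57
position: [0.5521, 0.1488, 0.0964]
tool_rot: [2.045, 2.383, 0.002]
contact_force: [0.4, -0.6, 5.8]
opening: 0.025
```

```bash
python3 go.py 0.5516 0.1485 0.094 98.6
python3 - <<'E'
from h import *
print(ray('top',[(362.8,238.8)],.08))
E
```

```text
clock 9.5667 pos [0.5521 0.1488 0.0964] yaw 98.72 tilt [ 2.e-03  3.e-04 -1.e+00] F [ 0.4 -0.6  5.8] open 0.025
wz total 0.002 then cm [-0.02 -0.06  0.24]
[[ 0.50768552 -0.25549914  0.08      ]]
```

Call:
play_rows:
  moves:
    - {"wx":0,"wy":0,"wz":0,"tx":0,"ty":0,"tz":-1,"gripper":0}
    - {"wx":0,"wy":0,"wz":0,"tx":0,"ty":0,"tz":-1.5,"gripper":0}
    - {"wx":0,"wy":0,"wz":0,"tx":0,"ty":0,"tz":-1.5,"gripper":0}
    - {"wx":0,"wy":0,"wz":0,"tx":0,"ty":0,"tz":-1.5,"gripper":0}
    - {"wx":0,"wy":0,"wz":0,"tx":0,"ty":0,"tz":-2,"gripper":0}
    - {"wx":0,"wy":0,"wz":0,"tx":0,"ty":0,"tz":-2,"gripper":0}
    - {"wx":0,"wy":0,"wz":0,"tx":0,"ty":0,"tz":-2.5,"gripper":0}
    - {"wx":0,"wy":0,"wz":0,"tx":0,"ty":0,"tz":-2.5,"gripper":0}
    - {"wx":0,"wy":0,"wz":0,"tx":0,"ty":0,"tz":0,"gripper":0}
    - {"wx":0,"wy":0,"wz":0,"tx":0,"ty":0,"tz":0,"gripper":0}
    - {"wx":0,"wy":0,"wz":0,"tx":0,"ty":0,"tz":0,"gripper":0}

```text
clock: 10.48
position: [0.551, 0.1486, 0.24]
tool_rot: [-2.046, -2.384, 0.001]
contact_force: [0.3, -0.7, -1.4]
opening: 0.0252
```

```bash
python3 go.py 0.5077 -0.2555 0.2 98.7
python3 - <<'E'
from h import *
b=grab('scene')
cv2.imwrite('pics/f.png',cv2.resize(b[60:260,230:430],(700,600),interpolation=cv2.INTER_CUBIC)[:,:,::-1])
for t in('pin_handle','pin_tip'): print(t,[(round(x['score'],2),w('scene',x['location']).round(4)) for x in spotter.place_of('scene',t)[:4]])
E
```

```text
clock 10.4833 pos [0.551  0.1486 0.24  ] yaw 98.72 tilt [-8.e-04 -1.e-04 -1.e+00] F [ 0.3 -0.7 -1.4] open 0.0252
wz total 0.0 then cm [-39.29 -10.39   4.  ]
pin_handle [(0.93, array([0.5835, 0.0422, 0.0816])), (0.9, array([0.5548, 0.2513, 0.0763])), (0.54, array([0.5513, 0.1504, 0.2271]))]
pin_tip [(0.91, array([0.5772, 0.0399, 0.0008])), (0.67, array([ 0.5537,  0.2435, -0.0006])), (0.61, array([0.5507, 0.1475, 0.1476])), (0.33, array([0.7144, 0.1578, 0.0491]))]
```

View pics/f.png

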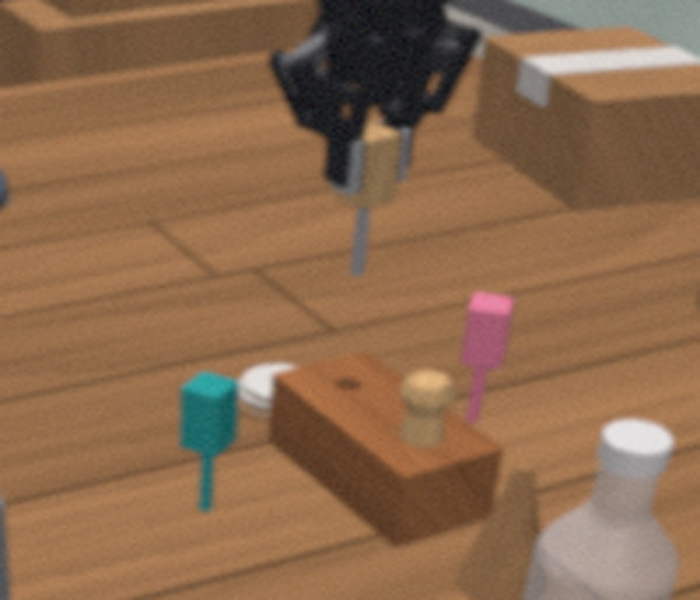

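The pin hangs upright, its tip at (358,272) in the crop, and the rack hole is empty. Carry it to above the aperture.

Call:
play_rows:
  moves:
    - {"wx":0,"wy":0,"wz":0,"tx":-1.5,"ty":-0.4,"tz":0,"gripper":0}
    - {"wx":0,"wy":0,"wz":0,"tx":-2.9,"ty":-0.8,"tz":0,"gripper":0}
    - {"wx":0,"wy":0,"wz":0,"tx":-3,"ty":-0.8,"tz":0,"gripper":0}
    - {"wx":0,"wy":0,"wz":0,"tx":-3,"ty":-0.8,"tz":0,"gripper":0}
    - {"wx":0,"wy":0,"wz":0,"tx":-3,"ty":-0.8,"tz":0,"gripper":0}
    - {"wx":0,"wy":0,"wz":0,"tx":-3,"ty":-0.8,"tz":0,"gripper":0}
    - {"wx":0,"wy":0,"wz":0,"tx":-3,"ty":-0.8,"tz":0,"gripper":0}
    - {"wx":0,"wy":0,"wz":0,"tx":-3,"ty":-0.8,"tz":0,"gripper":0}
    - {"wx":0,"wy":0,"wz":0,"tx":-3,"ty":-0.8,"tz":0,"gripper":0}
    - {"wx":0,"wy":0,"wz":0,"tx":-3,"ty":-0.8,"tz":0,"gripper":0}
    - {"wx":0,"wy":0,"wz":0,"tx":-3,"ty":-0.8,"tz":0,"gripper":0}
    - {"wx":0,"wy":0,"wz":0,"tx":-3,"ty":-0.8,"tz":0,"gripper":0}
    - {"wx":0,"wy":0,"wz":0,"tx":-2.9,"ty":-0.8,"tz":0,"gripper":0}
    - {"wx":0,"wy":0,"wz":0,"tx":-2,"ty":-0.4,"tz":0,"gripper":0}
    - {"wx":0,"wy":0,"wz":0,"tx":0,"ty":0,"tz":2,"gripper":0}
    - {"wx":0,"wy":0,"wz":0,"tx":0,"ty":0,"tz":2,"gripper":0}
    - {"wx":0,"wy":0,"wz":0,"tx":0,"ty":0,"tz":0,"gripper":0}
    - {"wx":0,"wy":0,"wz":0,"tx":0,"ty":0,"tz":0,"gripper":0}
    - {"wx":0,"wy":0,"wz":0,"tx":0,"ty":0,"tz":0,"gripper":0}

```text
clock: 12.22
position: [0.5086, -0.2555, 0.201]
tool_rot: [2.046, 2.384, 0.0]
contact_force: [0.5, -0.6, -0.9]
opening: 0.0256
```

```bash
python3 go.py 0.5077 -0.2555 0.185 98.7
python3 - <<'E'
from h import *
b=grab('scene')
p=sensors.read_state()['position']
for t in('pin_handle','pin_tip','aperture'): print(t,[(round(x['score'],2),w('scene',x['location']).round(4)) for x in spotter.place_of('scene',t)[:4]])
f=lambda q:(np.array(q)-[80,130])*6
print('tip exp',f(proj('scene',p+[0,-0.0005,-.0914])[0]),'ap exp',f(proj('scene',[.5077,-.2555,.08])[0]))
cv2.imwrite('pics/g.png',cv2.resize(b[130:230,80:200],(720,600),interpolation=cv2.INTER_CUBIC)[:,:,::-1])
E
```

```text
clock 12.2167 pos [ 0.5086 -0.2555  0.201 ] yaw 98.74 tilt [ 3.e-04 -2.e-04 -1.e+00] F [ 0.5 -0.6 -0.9] open 0.0256
wz total 0.001 then cm [ 0.01 -0.09  1.6 ]
pin_handle [(0.95, array([0.5787, 0.0395, 0.081 ])), (0.69, array([0.5569, 0.2498, 0.0809])), (0.57, array([ 0.5093, -0.2566,  0.1903]))]
pin_tip [(0.84, array([ 0.5575,  0.2464, -0.0013])), (0.64, array([ 5.739e-01,  4.130e-02, -1.000e-04]))]
aperture [(0.86, array([ 0.5083, -0.2548,  0.0797]))]
tip exp [314.31642078 433.28515492] ap exp [330.74599577 507.58647449]
```

View pics/g.png

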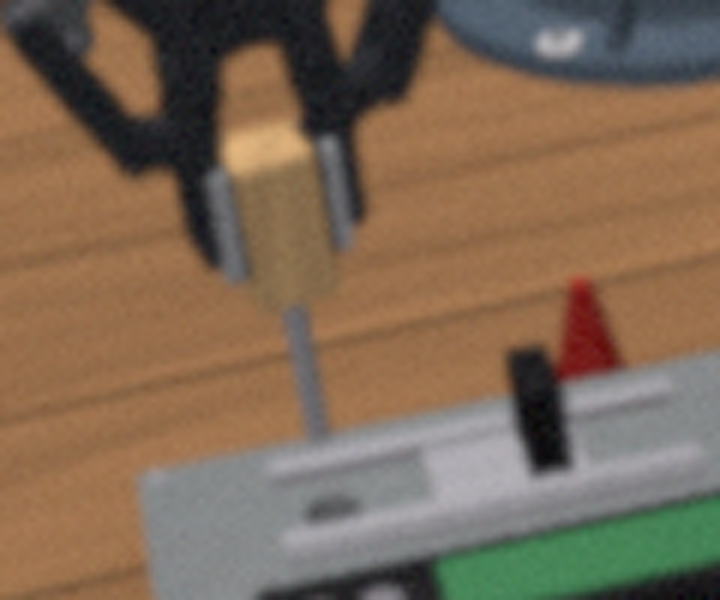

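The tip is at (317,437) and the aperture at (331,508). Both are within 1 mm of prediction, so the alignment is good.

Call:
play_rows:
  moves:
    - {"wx":0,"wy":0,"wz":0,"tx":0,"ty":-0.1,"tz":1,"gripper":0}
    - {"wx":0,"wy":0,"wz":0,"tx":0,"ty":0,"tz":1,"gripper":0}
    - {"wx":0,"wy":0,"wz":0,"tx":0,"ty":0,"tz":0.8,"gripper":0}
    - {"wx":0,"wy":0,"wz":0,"tx":0,"ty":0,"tz":0.7,"gripper":0}
    - {"wx":0,"wy":0,"wz":0,"tx":0,"ty":0,"tz":0.7,"gripper":0}
    - {"wx":0,"wy":0,"wz":0,"tx":0,"ty":0,"tz":0.7,"gripper":0}
    - {"wx":0,"wy":0,"wz":0,"tx":0,"ty":0,"tz":0,"gripper":0}
    - {"wx":0,"wy":0,"wz":0,"tx":0,"ty":0,"tz":0,"gripper":0}

```text
clock: 13.08
position: [0.5072, -0.2556, 0.1509]
tool_rot: [-2.046, -2.383, 0.0]
contact_force: [-0.3, 0.5, -0.6]
opening: 0.0254
```

Tip about 20 mm deep with no contact. Now press slowly.

Call:
play_rows:
  moves:
    - {"wx":0,"wy":0,"wz":0,"tx":0,"ty":0,"tz":0.4,"gripper":0}
    - {"wx":0,"wy":0,"wz":0,"tx":0,"ty":0,"tz":0.4,"gripper":0}
    - {"wx":0,"wy":0,"wz":0,"tx":0,"ty":0,"tz":0.3,"gripper":0}
    - {"wx":0,"wy":0,"wz":0,"tx":0,"ty":0,"tz":0.2,"gripper":0}
    - {"wx":0,"wy":0,"wz":0,"tx":0,"ty":0,"tz":0,"gripper":0}
    - {"wx":0,"wy":0,"wz":0,"tx":0,"ty":0,"tz":0,"gripper":0}
    - {"wx":0,"wy":0,"wz":0,"tx":0,"ty":0,"tz":0,"gripper":0}

```text
clock: 13.67
position: [0.5074, -0.2558, 0.1386]
tool_rot: [2.046, 2.384, 0.0]
contact_force: [-0.2, -0.0, 2.0]
opening: 0.0256
```

Call:
play_rows:
  moves:
    - {"wx":0,"wy":0,"wz":0,"tx":0,"ty":0,"tz":0.2,"gripper":0}
    - {"wx":0,"wy":0,"wz":0,"tx":0,"ty":0,"tz":0.15,"gripper":0}
    - {"wx":0,"wy":0,"wz":0,"tx":0,"ty":0,"tz":0,"gripper":0}
    - {"wx":0,"wy":0,"wz":0,"tx":0,"ty":0,"tz":0,"gripper":0}
    - {"wx":0,"wy":0,"wz":0,"tx":0,"ty":0,"tz":0,"gripper":0}

```text
clock: 14.08
position: [0.5075, -0.2558, 0.1353]
tool_rot: [2.046, 2.383, 0.0]
contact_force: [-1.1, 2.1, 8.3]
opening: 0.0255
```

Call:
play_rows:
  moves:
    - {"wx":0,"wy":0,"wz":0,"tx":0,"ty":0,"tz":0.1,"gripper":0}
    - {"wx":0,"wy":0,"wz":0,"tx":0,"ty":0,"tz":0,"gripper":0}
    - {"wx":0,"wy":0,"wz":0,"tx":0,"ty":0,"tz":0,"gripper":0}
    - {"wx":0,"wy":0,"wz":0,"tx":0,"ty":0,"tz":0,"gripper":0}
    - {"wx":0,"wy":0,"wz":0,"tx":0,"ty":0,"tz":0,"gripper":0}
    - {"wx":0,"wy":0,"wz":0,"tx":0,"ty":0,"tz":0,"gripper":0}

```text
clock: 14.58
position: [0.5076, -0.2558, 0.1351]
tool_rot: [2.045, 2.383, 0.0]
contact_force: [-3.1, 3.2, 16.4]
opening: 0.0253
```

```bash
python3 go.py 0.5077 -0.2555 0.135 98.7
python3 - <<'E'
from h import *
b=grab('scene')
cv2.imwrite('pics/k.png',cv2.resize(b[130:280,80:260],(720,600),interpolation=cv2.INTER_CUBIC)[:,:,::-1])
E
```

```text
clock 14.5833 pos [ 0.5076 -0.2558  0.1351] yaw 98.72 tilt [ 1.1e-03 -6.0e-04 -1.0e+00] F [-3.1  3.2 16.4] open 0.0253
wz total 0.0 then cm [0.03 0.01 0.01]
```

View pics/k.png

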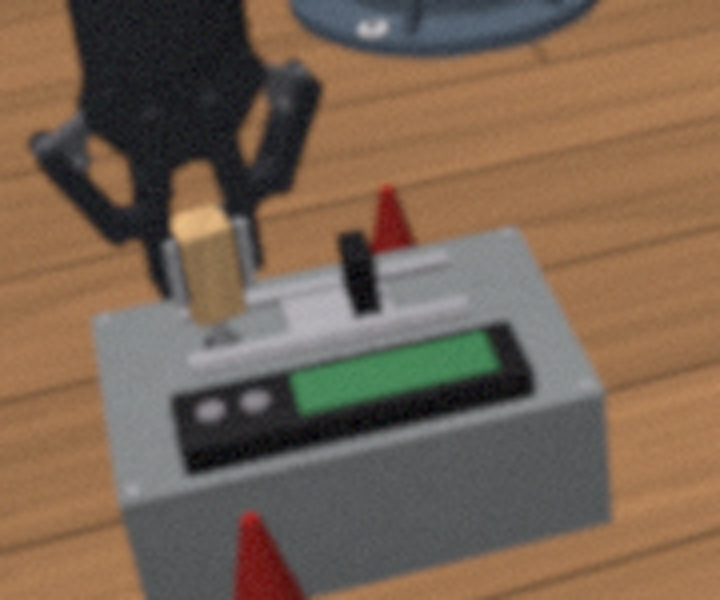

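The pin's rod goes down into the aperture at (215,335) and the shutter fin stands open at (358,272). The force rose to 16 N with almost no further travel, so the button is at its stop and the grip is holding. Handing in.

```bash
python3 -c "
from rig import job,sensors
print(job.hand_in()); s=sensors.read_state(); print(s['clock'],s['position'],s['contact_force'],s['opening'])"
```

```text
the job is handed in; nothing more can be done
None
the job is handed in; nothing more can be done
```

I slid the shutter open to its end stop, drew the wooden-handled pin out of the rack, and pushed its rod down through the aperture onto the button. I handed in at about 14.6 s with the pin still gripped and pressing; the hand-in reports no verdict.

- **Shutter:** the gripper carried it about 49 mm. The force then rose to about 12 N with almost no further travel, so it is at its stop. Pictures taken later show it still open.
- **Button:** the computed tip depth is about 36 mm, which is fully down. The last 1 mm of commanded push raised the force from 8 to 16 N with about 0.2 mm of travel, so the button is at its stop. I could not read the button's position directly.
- **Grip and alignment:** the fingers held at a 25 mm opening at 50 N. The arm is within 1 mm of the measured aperture centre, and the tip showed about 1 mm off prediction before it went in.
- **Other things on the table:** the gripper kept clear of them, and the three I could see in the later pictures (gauge, cone b and cone c) look unmoved. I did not re-measure the cones, the discs or the gauge at the end.

No check failed. The top-camera network missed the wooden pin once, while the gripper covered it.

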